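Clear the screw bay, then hold the new drawer front for the screws

TASK

This drawer is getting its new front, screwed on from inside through its front bay, so first clear that bay: put the marker and the garlic bulb lying there into the rear bays, each with its own kind. Then stand the loose front in its seat between the drawer's two cheeks, resting on the table, knob outward, and press it square and evenly onto the two rubber seals with about 12 N, so that its outer face comes flush with the cheek ends (never squash the seals flat). Keep that push steady for at least three seconds as a third hand for whoever drives the screws, and finish while still pressing it there - do not let go; leave the other things on the table alone.

Things in the scene. Friction and masses are not known exactly. Their poses are not given: they have to be found in the camera images.
- drawer: open wooden drawer box on the table, held fast: 320 mm wide (its x; slide rails reach x +-166), 290 mm long (its y), outer walls 52 mm high, 10 mm thick, floor 8 mm up. Inside x -150 to 150 mm, y -123 to 123 mm. Origin under the middle of the box at table height, z up; +y points out of its front end, which looks to the robot's left within 0.15 rad
- front_bay (a point): middle of the floor of the front bay, which takes the drawer's full width (300 x 120 mm, drawer y 3 to 123 mm); a cross divider 6 mm thick, 44 mm high at drawer y = 0 parts it from the rear bays; axes as the drawer's
- near_bay (a point): middle of the floor of the rear bay on the drawer's -x side, nearer the robot (147 x 120 mm, drawer y -123 to -3 mm); a partition 6 mm thick, 44 mm high at drawer x = 0 parts the two rear bays
- far_bay (a point): the same for the rear bay on the drawer's +x side, farther from the robot
- seat (a point): seat of the drawer front, at table height, mid-width, on the plane of the free seals' faces (drawer y = 145 mm); axes as the drawer's. The front wall (52 mm high) is at drawer y 123 to 133 mm; the drawer's sides run on past it to y = 157 mm as two cheeks 300 mm apart, between which the front fits with 4 mm to spare at each end
- near_seal (a joint): squeeze of the soft black rubber seal strip on the front wall at drawer x = -132 mm: 0 m free (face at drawer y = 145 mm, 12 mm proud of the wall), 0.004 when the drawer front is flush with the cheek ends, 0.010 squashed flat. Its face is 12 mm wide, 10 to 50 mm above the table. Springs back with 1.5 N per mm; both strips together 3 N per mm
- far_seal (a joint): the same for the like strip at drawer x = +132 mm
- drawer_front: the loose new front: plain wooden panel 292 mm wide (its x), 16 mm thick (its y), 92 mm high, about 0.35 kg, a steel knob on its outer (+y) face, 25 mm proud, 25 mm across, 40 mm up. Starts upright on its lower edge on the table to the left of the drawer, knob away from the drawer. Origin at the middle of its lower edge, mid-thickness; z up
- knob (a point): outer end of the drawer front's knob
- top_edge (a point): middle of the drawer front's upper edge, 92 mm above its lower edge, mid-thickness; the bare upper part can be pinched across the 16 mm, above the 52 mm high drawer wall
- black_marker: all-black marker pen 128 mm long (its y), 24 x 17 mm over the cap with its clip (cap at y -64 to -21 mm), barrel 17 mm thick from y = -21 to 64 mm, about 1 mm off to -x; lies in the front bay on one side, lengthwise roughly along the drawer's x. Origin under its middle, on the floor
- small_garlic: garlic bulb 48 mm across and high; stands in the front bay on the other side. Origin under its middle, z up through its tip
- binned_marker: marker pen like the other but with a red cap, 128 mm long (its y), 26 x 17 mm; lies along the drawer's x at the back of one rear bay and marks it as the bay for markers
- binned_garlic: garlic bulb 53 mm across and high; stands at the back of the other rear bay and marks it as the bay for garlic
- screwdriver: screwdriver, 190 mm long, lying to the left of the loose drawer front; to be left alone
- tape_roll: roll of tape, 96 mm across, 25 mm high, lying flat to the left of the loose drawer front; to be left alone
Things that resemble listed ones, but are neither listed nor needed, are in the scene too. Leave any blue or red look-alike of the small_garlic alone.

How it is judged:
By the outcome, as a careful person would: the job done as asked, in the order asked, and still so for the second after the job is handed in, while the arm keeps its last pose, push and grip.
It also fails if it takes over 64 s, if anything falls off the work surface, if the arm or the gripper's body presses on something with over 40 N, if the wrist force passes 120 N, or if a joint passes its speed limit or range.

ROBOT

A 6-joint arm with a two-finger parallel gripper is mounted at the origin on a cart in front of the work surface, level with it; the furniture and walls round the work are solid. World frame = base frame: x ahead of the robot, y to its left, z up, the work surface at z = 0. Lengths are in m, angles in rad, forces in N, time in s.
With the tool pointing down it reaches from about 0.375 to 0.975 m from the base axis. Payload 3.8 kg.
Tool frame: the origin (TCP) lies midway between the tips of the shut fingers; the grasp point (between the pads) lies 19 mm behind it; z points along the fingers, y is the line along which they close (so a half turn about z gives the same grasp; the last joint's range is limited). The gripper opens to 85 mm and grips with 20 to 120 N. Pads are 22 mm wide; open, the fingers measure 114 mm over their backs; the gripper's body (76 mm by 85 mm) begins 54 mm behind the grasp point. The pads swing forward as they close: fully open they stand 13 mm farther back than shut.
Start: joints at [1.15, 0.264, 1.604, -0, 1.274, -0.037], TCP at [0.253, 0.626, 0.231] pointing down, gripper open.
Joint ranges: [-2.63, 2.63], [-0.94, 2.18], [0.31, 2.57], [-1.31, 4.45], [0, 2.66], [-2.55, 2.55]. Speed limits (rad/s): [2.57, 2.57, 3.14, 3.14, 3.14, 3.14].

INTERFACE

Orientations are given as a rotation vector (axis times angle).
In Python, from workcell import bot, cams gives the robot as it stands.
- The arm moves only by the tool play_rows, never from a script. Its argument "rows" is a list of rows, each a list of 2 entries, a list of its own where there are three numbers: the shift along the tool's x, y, z scaled (see below), then the turn, a rotation vector about the tool's x, y, z scaled (see below). A call has 1 to 20 rows; each row is the pose to reach, as a shift and turn from the pose commanded when the call began, along the tool's axes at that moment; what a row does not reach only later rows make up. The controller multiplies each number of a shift by 250 mm and each number of a turn by 45 degrees. A row lasts 1/12 s, in which the tool goes at most 41.7 mm and 7.16 degrees, less where a joint would pass 70% of its speed; a pose out of reach is approached as far as the arm can. A call with a number of a shift or a turn outside -1 to 1 is refused whole. A call with a gripper value outside its range is refused whole. "claw" is the opening, from -1 (shut) to 1 (fully open), set as the call begins (left out, the last holds). The fingers move at their own pace and stop on an object; "newtons" is the grip in N (left out, the last holds). Time passes only in rows, so rows that repeat a pose let the fingers close. It gives the time, the measured TCP pose, the force, the opening and the grip force at its end, in the units of the state.
- bot.read_state(): the state, without advancing time (a new reading comes with each control period).
- cams.read_camera(name): name is "scene" or "top"; returns a dict with "image" (384x512x3 uint8, red, green, blue), "K" (3x3 intrinsics, pixels), "k1" (the pictures are not rectified: a ray, as slopes to the right and down, at radius r is drawn at 1 + k1 r^2 times it, then the intrinsics apply), "T" (4x4, takes a point from camera to world coordinates). Camera axes: x right, y down, z forward; pixel columns grow to the right and rows downward; lengths in m; the calibration is good to about 2 mm. A picture is of the moment at which its call begins. There is no depth.
- bot.finish_job(): hands the job in; it is judged then, once.
The state is a dict: "time": time; "q": joint angles; "joint_vel": joint speeds; "joint_torque": joint torques, N m; "tool_pos": TCP position; "tcp_rot": TCP orientation; "wrist_force": force on the tool from outside, world axes, zero at the start; "torque": the same for the moment, N m; "width": opening from 0.0 (shut) to 1.0 (fully open); "grip_force": force on a finger pad.
Only numpy, scipy, OpenCV 4.12 (cv2) and the standard library are available. Lean on these libraries where they do the work, as an engineer would, in place of code of your own. Each camera call takes 0.05 s, during which the arm holds its last target. There are 200 camera calls.

## Working session

There is one attempt and no reset: what is moved stays moved. The work goes in short steps, Python scripts to look and compute and a tool call to move; the robot and the scene stay as the last step left them, time stands still between calls to the robot, and variables do not carry over. Pictures are saved under pics/ and viewed, at most 10 in all, crops included, and the job is handed in when it is done.

Besides the shell and the picture viewer there is one more tool, called after "Emit:" as name(argument=value, ...) on one line, values as JSON. play_rows: Moves the arm, as the interface text tells. Its arguments: {"type":"object","properties":{"rows":{"type":"array","items":{"type":"array"}},"claw":{"type":"number"},"newtons":{"type":"number"}},"required":["rows"]}

```bash
mkdir -p pics; ls; python3 - <<'E'
from workcell import bot,cams
import cv2,numpy as np
for n in("scene","top"):
    c=cams.read_camera(n); cv2.imwrite(f"pics/{n}0.png",c["image"][:,:,::-1]); print(n,c["K"].tolist(),c["k1"],np.round(c["T"],4).tolist())
s=bot.read_state();print(s)
E
```

```text
pics
scene [[356.74263331338096, 0.0, 249.61678118186967], [0.0, 356.74263331338096, 186.80661511650823], [0.0, 0.0, 1.0]] 0.027831985303811268 [[0.8194, -0.4222, 0.3877, 0.201], [-0.5728, -0.5781, 0.5812, -0.2229], [-0.0213, -0.6983, -0.7155, 0.6892], [0.0, 0.0, 0.0, 1.0]]
top [[374.0931268066629, 0.0, 256.4882964437401], [0.0, 374.0931268066629, 188.40425921753382], [0.0, 0.0, 1.0]] -0.03326044014501137 [[-0.0149, -0.9987, 0.0487, 0.4857], [-0.9999, 0.0151, 0.003, 0.2811], [-0.0037, -0.0486, -0.9988, 1.1711], [0.0, 0.0, 0.0, 1.0]]
{'time': 0.1, 'q': array([ 1.15009421e+00,  2.64720250e-01,  1.60528370e+00, -4.73979539e-06,
        1.27372144e+00, -3.69011041e-02]), 'joint_vel': array([ 0.00041567, -0.00242621, -0.00451811, -0.00013477,  0.00170856,
       -0.00068268]), 'joint_torque': array([-1.28382626e-04, -5.16695952e+01, -3.68594670e+01, -1.05209297e-04,
        6.30219933e-03, -2.50574567e-05]), 'tool_pos': array([0.25247357, 0.62525957, 0.23003297]), 'tcp_rot': array([-0.59908592, -3.08345236,  0.00326389]), 'wrist_force': array([ 0.40178844, -0.57732674,  0.27221366]), 'torque': array([ 0.02021584,  0.0217876 , -0.04165812]), 'grip_force': 0.0, 'width': 1.0020823633633178}
```

View pics/scene0.png

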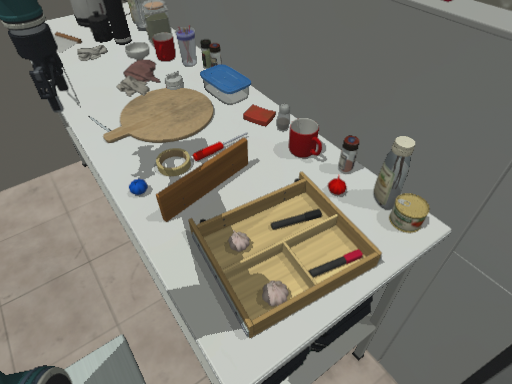

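View pics/top0.png

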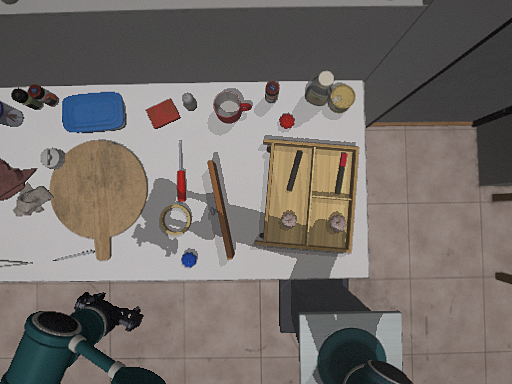

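Scene: the drawer's rear bays hold garlic in the near bay (335,222 in top) and the red-cap marker in the far bay (342,173). The front bay holds the black marker (294,170) and the garlic (289,219). The loose front runs from (212,162) to (231,257).

```bash
cat > h.py <<'E'
import numpy as np,cv2
from workcell import bot,cams
def dist(c): return np.array([c["k1"],0,0,0,0.])
def onplane(c,px,z):
    "pixels -> world points on plane z"
    px=np.array(px,float).reshape(-1,1,2)
    # model: drawn = ray*(1+k1 r^2)
    u=cv2.undistortPoints(px,c["K"],dist(c)).reshape(-1,2)
    d=np.c_[u,np.ones(len(u))]@c["T"][:3,:3].T; o=c["T"][:3,3]
    return o+d*((z-o[2])/d[:,2])[:,None]
def project(c,P):
    Ti=np.linalg.inv(c["T"]); return cv2.projectPoints(np.array(P,float).reshape(-1,1,3),cv2.Rodrigues(Ti[:3,:3])[0],Ti[:3,3],c["K"],dist(c))[0].reshape(-1,2)
E
python3 - <<'E'
from h import *
c=cams.read_camera("top");im=c["image"][:,:,::-1]
np.savez("top0.npz",**c)
cv2.imwrite("pics/topz.png",cv2.resize(im[125:265,195:365],None,fx=4.5,fy=4.2,interpolation=cv2.INTER_CUBIC))
s=cams.read_camera("scene");np.savez("scene0.npz",**s);i=s["image"][:,:,::-1]
cv2.imwrite("pics/scz.png",cv2.resize(i[130:330,145:390],None,fx=3.2,fy=3,interpolation=cv2.INTER_CUBIC))
E
```

```text
(no output)
```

View pics/topz.png

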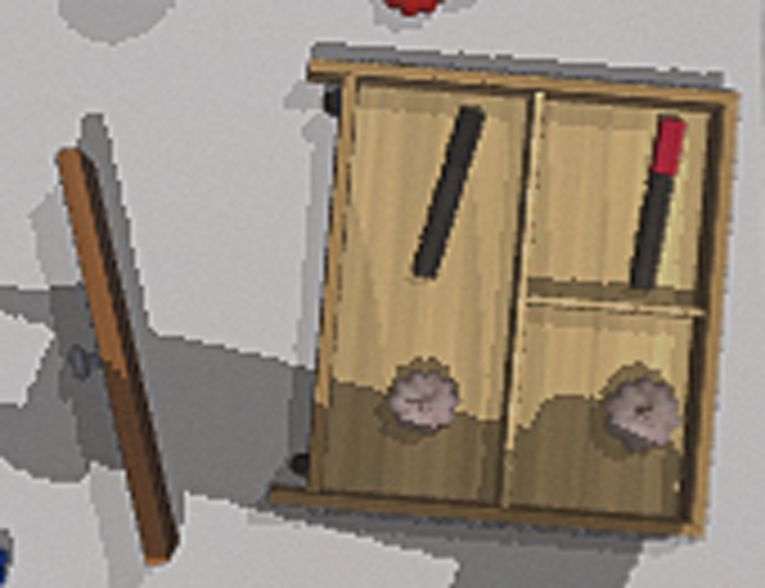

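View pics/scz.png

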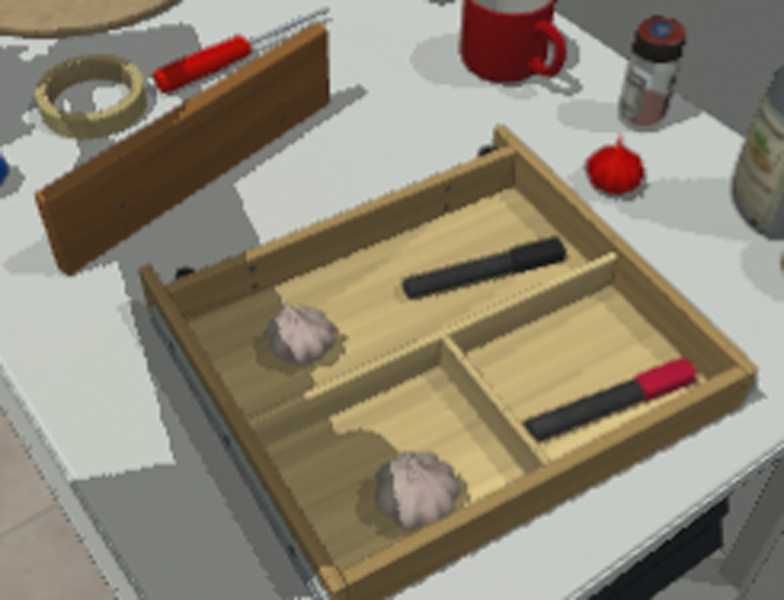

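The zoomed top view shows the cheek tips at about (310,70) and (270,496), the panel ends at about (70,150) and (165,560), the marker at (448,190) and the garlic at (424,400), all in zoom pixels. The scene view shows the marker's cap at its far end. Next I measure these.

```bash
cat > meas.py <<'E'
from h import *
from scipy.optimize import least_squares
c=dict(np.load("top0.npz"));s=dict(np.load("scene0.npz"))
zt=lambda p:(np.array(p,float)+.5)/[4.5,4.2]-.5+[195,125]
zs=lambda p:(np.array(p,float)+.5)/[3.2,3]-.5+[145,130]
# drawer top rim corners (z .052), model in drawer frame
mod=np.array([[.160,.157],[.150,.157],[-.150,.157],[-.160,.157],[.160,-.133],[-.160,-.133],[.15,.123],[-.15,.123]])
px=zt([[309,60],[309,81],[270,487],[270,505],[738,93],[703,537],[357,84],[324,487]])
W=onplane(c,px,.052)[:,:2]
def R(a): return np.array([[np.cos(a),-np.sin(a)],[np.sin(a),np.cos(a)]])
f=least_squares(lambda v:(mod@R(v[2]).T+v[:2]-W).ravel(),[.47,.1,-.08])
print("drawer",f.x,"resid mm",np.round(f.fun.reshape(-1,2)*1e3,1).tolist())
hsv=cv2.cvtColor(c["image"],cv2.COLOR_RGB2HSV)
def poly(px):
    m=np.zeros(hsv.shape[:2],np.uint8);cv2.fillPoly(m,[np.int32(np.round(px))],1);return m
D=lambda p:np.r_[np.array(p)@R(f.x[2]).T+f.x[:2]]
def bay(x0,x1,y0,y1,z): return poly(project(c,[[*D(q),z] for q in[(x0,y0),(x1,y0),(x1,y1),(x0,y1)]]))
def blob(m,z,n):
    k=cv2.connectedComponentsWithStats(m.astype(np.uint8));i=1+np.argmax(k[2][1:,4]);mm=(k[1]==i).astype(np.uint8)
    ct=max(cv2.findContours(mm,0,cv2.CHAIN_APPROX_NONE)[0],key=cv2.contourArea)
    r=cv2.minAreaRect(ct);ce=onplane(c,[k[3][i]],z)[0];b=onplane(c,cv2.boxPoints(r),z)[:,:2]
    e=[b[1]-b[0],b[2]-b[1]];e=max(e,key=np.linalg.norm)
    l=sorted(np.linalg.norm(x) for x in(b[1]-b[0],b[2]-b[1]))
    dl=(ce[:2]-f.x[:2])@R(f.x[2])
    print(n,"world",ce.round(4),"drawer",dl.round(4),"size",np.round(l,4),"dir",np.degrees(np.arctan2(e[1],e[0])).round(1))
fb=bay(-.145,.145,.01,.118,.015);far=bay(.008,.145,-.118,-.008,.015);near=bay(-.145,-.008,-.118,-.008,.015)
S,V,H=hsv[...,1],hsv[...,2],hsv[...,0]
blob((V<75)&(S<90)&(fb>0),.018,"marker")
blob((S<65)&(V>85)&(fb>0),.03,"garlic")
blob((((V<75)&(S<90))|((S>150)&((H<8)|(H>165))))&(far>0),.018,"bmarker")
blob((S<65)&(V>85)&(near>0),.032,"bgarlic")
# panel: top corners z=.092
P=onplane(c,zt([[58,152],[80,149],[147,565],[168,560]]),.092)
print(P.round(4).tolist()); a=(P[0]+P[1])/2;b=(P[2]+P[3])/2
print("panel mid",(a+b)/2,"len",np.linalg.norm(a-b),"yaw",np.arctan2(*(a-b)[1::-1]))
# scene view top corners of inner face
Q=onplane(s,zs([[328,26],[40,196]]),.092);print("scene top corners",Q.round(4).tolist(),np.linalg.norm(Q[0]-Q[1]),np.arctan2(*(Q[0]-Q[1])[1::-1]))
# drawer check in scene: rim corners
q=onplane(s,zs([[498,127],[755,372],[335,600],[143,270]]),.052)[:,:2];print("scene rim in drawer",((q-f.x[:2])@R(f.x[2])).round(4).tolist())
g=onplane(s,zs([[302,335],[418,490],[485,268]]),.03)[:,:2];print("scene garlics,marker",((g-f.x[:2])@R(f.x[2])).round(4).tolist())
E
python3 meas.py
```

```text
drawer [ 0.51551753  0.1214098  -0.09715463] resid mm [[0.6, 0.4], [5.8, 1.1], [-3.4, -0.2], [-0.7, 0.6], [0.5, -1.0], [-1.7, -2.0], [5.2, -0.6], [-6.2, 1.7]]
marker world [0.5964 0.1674 0.018 ] drawer [0.076  0.0536] size [0.0183 0.129 ] dir -17.0
garlic world [0.4445 0.1875 0.03  ] drawer [-0.0771  0.0589] size [0.0384 0.0442] dir -109.3
bmarker world [0.5855 0.0246 0.018 ] drawer [ 0.079  -0.0896] size [0.0174 0.1269] dir -12.2
bgarlic world [0.4326 0.0388 0.032 ] drawer [-0.0745 -0.0903] size [0.0432 0.0471] dir -136.0
[[0.6206, 0.4253, 0.092], [0.6225, 0.4111, 0.092], [0.3366, 0.3711, 0.092], [0.3398, 0.3577, 0.092]]
panel mid [0.47988669 0.39129662 0.092     ] len 0.288408156602137 yaw 0.1876238385364322
scene top corners [[0.6238, 0.4158, 0.092], [0.3375, 0.3662, 0.092]] 0.2905598035426326 0.17166638013283955
scene rim in drawer [[0.153, 0.1554], [0.1533, -0.133], [-0.1619, -0.1355], [-0.1574, 0.154]]
scene garlics,marker [[-0.0806, 0.0573], [-0.0772, -0.0895], [0.0666, 0.0457]]
```

```bash
cat > plan.py <<'E'
import sys;from h import *
from scipy.spatial.transform import Rotation as Ro
DX,DY,DA=.5155,.1214,-.0972
def dw(x,y): return DX+x*np.cos(DA)-y*np.sin(DA),DY+x*np.sin(DA)+y*np.cos(DA)
def plan(targets):
    "targets: x,y,z,yaw of tool y (rad); all from the present pose"
    s=bot.read_state();R=Ro.from_rotvec(s["tcp_rot"]);p=s["tool_pos"]
    print("now",p.round(4),R.as_matrix()[:,1].round(3),"t",round(s["time"],2))
    for x,y,z,a in targets:
        Y=np.array([np.cos(a),np.sin(a),0]);Z=np.array([0,0,-1.]);T=Ro.from_matrix(np.c_[np.cross(Y,Z),Y,Z])
        sh=R.inv().apply(np.array([x,y,z])-p)/.25;tu=np.degrees((R.inv()*T).as_rotvec())/45
        print([x,y,z],"shift",sh.round(3).tolist(),"turn",tu.round(3).tolist(),"dist",round(np.linalg.norm(sh)*250))
if __name__=="__main__":
    print("near",dw(-.075,-.04),"far",dw(.0765,-.04),"seat",dw(0,.145))
    m=np.array([.5964,.1674])-.004*np.array([np.cos(-.297),np.sin(-.297)])
    plan([(.43,.42,.2,1.27),(*m,.15,1.27),(*m,.011,1.27)])
E
python3 plan.py
cat > fit.py <<'E'
from h import *
c=dict(np.load("top0.npz"));hsv=cv2.cvtColor(c["image"],cv2.COLOR_RGB2HSV)
m=(hsv[...,1]>60)&(hsv[...,0]<30)
# panel: left boundary per row (outer top edge)
pts=[]
for r in range(160,260):
    xs=np.where(m[r,200:240])[0]
    if len(xs): pts.append((200+xs[0]-.5,r,len(xs)))
pts=np.array(pts);print("rows",pts[0],pts[-1])
W=onplane(c,pts[4:-4,:2],.092)
k=np.polyfit(W[:,0],W[:,1],1);res=W[:,1]-np.polyval(k,W[:,0]);print("outer edge yaw",np.arctan(k[0]),"rms",res.std(), "y at x=.48",np.polyval(k,.48))
# knob visible bias? show residual big
print("x ends",onplane(c,[(pts[0,0],pts[0,1]-.5),(pts[-1,0]+2,pts[-1,1]+.5)],.092)[:,0])
# drawer cheeks/walls outer edges by columns
for nm,rng in(("far",range(136,160)),("near",range(225,262))):
    P=[]
    for cc in range(275,350):
        col=np.where(m[rng.start:rng.stop,cc])[0]
        if len(col): P.append((cc,rng.start+(col[0]-.5 if nm=="far" else col[-1]+.5)))
    w=onplane(c,P,.052);k=np.polyfit(w[:,1],w[:,0],1);r=w[:,0]-np.polyval(k,w[:,1]);g=abs(r)<.003;k=np.polyfit(w[g,1],w[g,0],1)
    print(nm,"yaw",-np.arctan(k[0]),"x at y=.1214",np.polyval(k,.1214),"x at y=.27",np.polyval(k,.27),"rms",r.std())
E
python3 fit.py
```

```text
near (np.float64(0.436972134453972), np.float64(0.08886733437320343)) far (np.float64(0.5877570238609104), np.float64(0.07416471125563198)) seat (np.float64(0.5295718175052664), np.float64(0.265715570719512))
now [0.2526 0.6255 0.2304] [ 0.374  0.927 -0.001] t 0.2
[0.43, 0.42, 0.2] shift [-0.966, -0.496, 0.122] turn [-0.002, -0.0, -0.106] dist 273
[np.float64(0.592575125002381), np.float64(0.16857061148661218), 0.15] shift [-1.945, -1.185, 0.323] turn [-0.002, -0.0, -0.106] dist 575
[np.float64(0.592575125002381), np.float64(0.16857061148661218), 0.011] shift [-1.945, -1.184, 0.879] turn [-0.002, -0.0, -0.106] dist 610
rows [210.5 160.    1. ] [227.5 259.    2. ]
outer edge yaw 0.19399633589804607 rms 0.0008598107265487756 y at x=.48 0.39961150406817075
x ends [0.62431243 0.33550364]
far yaw -0.09983813648505964 x at y=.1214 0.676858519275235 x at y=.27 0.6917439568813134 rms 0.0008588999630020312
near yaw -0.0990345189932237 x at y=.1214 0.35603669151872497 x at y=.27 0.37080152298075264 rms 0.0009001094779627955
```

Emit:
play_rows(rows=[[[-0.966,-0.496,0.122],[0,0,-0.106]],[[-0.966,-0.496,0.122],[0,0,-0.106]],[[-0.966,-0.496,0.122],[0,0,-0.106]],[[-0.966,-0.496,0.122],[0,0,-0.106]],[[-0.966,-0.496,0.122],[0,0,-0.106]],[[-0.966,-0.496,0.122],[0,0,-0.106]],[[-0.966,-0.496,0.122],[0,0,-0.106]]], claw=-0.05)

```text
time: 0.78
tool_pos: [0.4322, 0.4169, 0.2]
tcp_rot: [0.473, 3.105, -0.003]
wrist_force: [-1.0, -0.3, 0.0]
width: 0.476
grip_force: 0.0
```

```bash
sed -i 's/^DX.*/DX,DY,DA=.5164,.1214,-.0994/' plan.py; python3 -c "
from plan import *
plan([(.5926,.1686,.1,1.27)])"
```

```text
now [0.4322 0.4169 0.2   ] [ 0.298  0.955 -0.002] t 0.78
[0.5926, 0.1686, 0.1] shift [-0.908, -0.756, 0.402] turn [-0.002, 0.001, -0.002] dist 312
```

Emit:
play_rows(rows=[[[-0.908,-0.756,0.402],[0,0,-0.002]],[[-0.908,-0.756,0.402],[0,0,-0.002]],[[-0.908,-0.756,0.402],[0,0,-0.002]],[[-0.908,-0.756,0.402],[0,0,-0.002]],[[-0.908,-0.756,0.402],[0,0,-0.002]],[[-0.908,-0.756,0.402],[0,0,-0.002]],[[-0.908,-0.756,0.402],[0,0,-0.002]],[[-0.908,-0.756,0.402],[0,0,-0.002]],[[-0.908,-0.756,0.402],[0,0,-0.002]],[[-0.908,-0.756,0.402],[0,0,-0.002]]])

```text
time: 1.62
tool_pos: [0.591, 0.1715, 0.0993]
tcp_rot: [-0.472, -3.104, 0.001]
wrist_force: [-0.3, 0.6, 0.6]
width: 0.472
grip_force: 0.0
```

```bash
python3 -c "
from plan import *
plan([(.5926,.1686,.012,1.27)])"
```

```text
now [0.591  0.1715 0.0993] [ 0.297  0.955 -0.001] t 1.62
[0.5926, 0.1686, 0.012] shift [-0.01, -0.009, 0.349] turn [-0.001, -0.002, -0.001] dist 87
```

Emit:
play_rows(rows=[[[-0.003,-0.002,0.15],[0,0,0]],[[-0.003,-0.002,0.25],[0,0,0]],[[-0.003,-0.002,0.349],[0,0,0]],[[-0.003,-0.002,0.349],[0,0,0]],[[-0.003,-0.002,0.349],[0,0,0]]])

```text
time: 2.03
tool_pos: [0.5897, 0.173, 0.0121]
tcp_rot: [-0.465, -3.104, 0.002]
wrist_force: [0.0, 0.5, 0.7]
width: 0.476
grip_force: 0.0
```

Emit:
play_rows(rows=[[[0,0,0],[0,0,0]],[[0,0,0],[0,0,0]],[[0,0,0],[0,0,0]],[[0,0,0],[0,0,0]],[[0,0,0],[0,0,0]],[[0,0,0],[0,0,0]]], claw=-1, newtons=30)

```text
time: 2.53
tool_pos: [0.5936, 0.1731, 0.0156]
tcp_rot: [0.468, 3.103, 0.004]
wrist_force: [-1.2, 2.2, 7.5]
width: 0.184
grip_force: 29.9
```

```bash
python3 -c "
from plan import *
x,y=dw(.0765,-.04);a=np.pi/2+DA
plan([(x,y,.11,a),(x,y,.014,a)]);print(bot.read_state()['width'])"
```

```text
now [0.5936 0.1731 0.0156] [0.295 0.956 0.003] t 2.53
[np.float64(0.5885529314475725), np.float64(0.07400586024072274), 0.11] shift [-0.099, -0.383, -0.378] turn [0.003, 0.005, -0.254] dist 137
[np.float64(0.5885529314475725), np.float64(0.07400586024072274), 0.014] shift [-0.098, -0.385, 0.006] turn [0.003, 0.005, -0.254] dist 99
0.18385640259902492
```

Emit:
play_rows(rows=[[[0,0,-0.16],[0,0,0]],[[0,0,-0.3],[0,0,0]],[[0,0,-0.378],[0,0,-0.1]],[[-0.05,-0.13,-0.378],[0,0,-0.254]],[[-0.099,-0.26,-0.378],[0,0,-0.254]],[[-0.099,-0.383,-0.378],[0,0,-0.254]],[[-0.099,-0.383,-0.378],[0,0,-0.254]],[[-0.099,-0.383,-0.378],[0,0,-0.254]],[[-0.099,-0.383,-0.378],[0,0,-0.254]]])

```text
time: 3.28
tool_pos: [0.5874, 0.0733, 0.108]
tcp_rot: [0.158, 3.137, 0.001]
wrist_force: [0.2, 0.2, 0.1]
width: 0.186
grip_force: 29.4
```

```bash
python3 -c "
from plan import *
x,y=dw(.0765,-.04);a=np.pi/2+DA
plan([(x,y,.016,a)]);print(bot.read_state()['width'])
i=cams.read_camera('top')['image'][:,:,::-1]
cv2.imwrite('pics/m1.png',cv2.resize(i[125:265,195:365],None,fx=4,fy=4,interpolation=2))"
```

```text
now [0.5874 0.0733 0.108 ] [0.1   0.995 0.001] t 3.28
[np.float64(0.5885529314475725), np.float64(0.07400586024072274), 0.016] shift [-0.004, 0.003, 0.368] turn [0.001, 0.001, -0.002] dist 92
0.18569845682065864
```

View pics/m1.png

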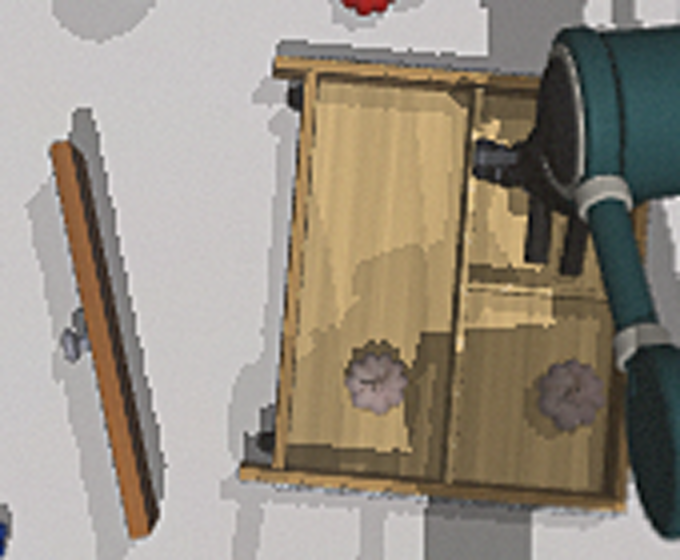

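The marker is held over the far bay, with its near end at about (538,262). I check that end's position before lowering.

```bash
python3 -c "
from plan import *
c=dict(np.load('top0.npz'));p=onplane(c,[[538/4+195,262/4+125]],.113)[0,:2]-[DX,DY]
print(p@np.array([[np.cos(DA),-np.sin(DA)],[np.sin(DA),np.cos(DA)]]))"
```

```text
[ 0.01611237 -0.0424042 ]
```

Near end at drawer x = 16 mm, so the far end is at about 144 mm. It fits; shift 4 mm to the near side and lower it.

Emit:
play_rows(rows=[[[0.014,0.006,0.15],[0,0,0]],[[0.014,0.006,0.28],[0,0,0]],[[0.014,0.006,0.36],[0,0,0]],[[0.014,0.006,0.36],[0,0,0]],[[0.014,0.006,0.36],[0,0,0]]])

```text
time: 3.75
tool_pos: [0.5831, 0.0762, 0.0165]
tcp_rot: [-0.154, -3.135, 0.0]
wrist_force: [-0.4, 0.2, 0.6]
width: 0.185
grip_force: 34.3
```

Emit:
play_rows(rows=[[[0,0,0],[0,0,0]],[[0,0,0],[0,0,0]],[[0,0,0],[0,0,0]],[[0,0,0],[0,0,0]]], claw=-0.3)

```text
time: 4.08
tool_pos: [0.5846, 0.0753, 0.0187]
tcp_rot: [0.156, 3.136, 0.0]
wrist_force: [0.5, 1.0, 0.3]
width: 0.349
grip_force: 0.0
```

Emit:
play_rows(rows=[[[0,0,-0.1],[0,0,0]],[[0,0,-0.26],[0,0,0]],[[0,0,-0.42],[0,0,0]],[[0,0,-0.5],[0,0,0]],[[0,0,-0.5],[0,0,0]]])

```text
time: 4.5
tool_pos: [0.5887, 0.0755, 0.1504]
tcp_rot: [0.156, 3.125, 0.003]
wrist_force: [1.0, -0.0, 0.1]
width: 0.354
grip_force: 0.0
```

```bash
python3 -c "
from plan import *
s=bot.read_state();print(s['width'],s['q'])
plan([(.4445,.1875,.13,DA),(.4445,.1875,.011,DA)])"
```

```text
0.35425445168554404 [ 8.55343636e-02  1.66299694e-01  1.87642820e+00  3.95597002e-05
  1.08573962e+00 -1.38564530e+00]
now [0.5887 0.0755 0.1504] [0.099 0.995 0.002] t 4.5
[0.4445, 0.1875, 0.13] shift [0.619, 0.388, 0.075] turn [0.015, 0.01, 2.0] dist 184
[0.4445, 0.1875, 0.011] shift [0.626, 0.387, 0.551] turn [0.015, 0.01, 2.0] dist 230
```

Emit:
play_rows(rows=[[[0.31,0.19,0.04],[0,0,1]],[[0.31,0.19,0.04],[0,0,1]],[[0.31,0.19,0.04],[0,0,1]],[[0.31,0.19,0.04],[0,0,1]],[[0.619,0.388,0.075],[0,0,1]],[[0.619,0.388,0.075],[0,0,1]],[[0.619,0.388,0.075],[0,0,1]]], claw=0.9)

```text
time: 5.08
tool_pos: [0.4348, 0.1881, 0.1221]
tcp_rot: [-1.35, -2.832, 0.003]
wrist_force: [-0.1, 0.3, -0.8]
width: 0.949
grip_force: 0.0
```

Emit:
play_rows(rows=[[[0,0,0],[0,0,1]],[[0,0,0],[0,0,1]],[[0,0,0],[0,0,1]],[[0,0,0],[0,0,1]],[[0,0,0],[0,0,1]],[[0,0,0],[0,0,1]],[[0,0,0],[0,0,1]]])

```text
time: 5.67
tool_pos: [0.4389, 0.1868, 0.1233]
tcp_rot: [-2.335, -2.101, 0.001]
wrist_force: [0.2, 0.1, -0.1]
width: 0.947
grip_force: 0.0
```

```bash
python3 -c "
from plan import *
s=bot.read_state();print(s['width'])
plan([(.4445,.1875,.012,DA)])"
```

```text
0.9472329113301826
now [0.4389 0.1868 0.1233] [ 0.994 -0.105 -0.001] t 5.67
[0.4445, 0.1875, 0.012] shift [0.005, 0.022, 0.445] turn [-0.001, 0.0, -0.007] dist 111
```

Emit:
play_rows(rows=[[[0.005,0.02,0.1],[0,0,0]],[[0.005,0.02,0.22],[0,0,0]],[[0.005,0.02,0.34],[0,0,0]],[[0.005,0.02,0.44],[0,0,0]],[[0.005,0.02,0.44],[0,0,0]],[[0.005,0.02,0.44],[0,0,0]]])

```text
time: 6.17
tool_pos: [0.4425, 0.1869, 0.0123]
tcp_rot: [-2.328, -2.107, 0.007]
wrist_force: [0.0, 0.6, -0.0]
width: 0.949
grip_force: 0.0
```

Emit:
play_rows(rows=[[[0,0,0],[0,0,0]],[[0,0,0],[0,0,0]],[[0,0,0],[0,0,0]],[[0,0,0],[0,0,0]],[[0,0,0],[0,0,0]],[[0,0,0],[0,0,0]],[[0,0,0],[0,0,0]]], claw=-1, newtons=25)

```text
time: 6.75
tool_pos: [0.4463, 0.1884, 0.0161]
tcp_rot: [2.328, 2.107, 0.005]
wrist_force: [-0.1, 0.3, 5.3]
width: 0.524
grip_force: 24.7
```

```bash
python3 -c "
from plan import *
s=bot.read_state();print(s['width'],s['grip_force'])
x,y=dw(-.078,-.036)
plan([(x,y,.12,DA),(x,y,.014,DA)])"
```

```text
0.5242654043036644 24.724294112529606
now [0.4463 0.1884 0.0161] [ 0.995 -0.099  0.003] t 6.75
[np.float64(0.43521250661086847), np.float64(0.09331813900059813), 0.12] shift [-0.382, -0.005, -0.416] turn [0.004, -0.002, -0.0] dist 141
[np.float64(0.43521250661086847), np.float64(0.09331813900059813), 0.014] shift [-0.383, -0.006, 0.008] turn [0.004, -0.002, -0.0] dist 96
```

Emit:
play_rows(rows=[[[0,0,-0.14],[0,0,0]],[[0,0,-0.28],[0,0,0]],[[0,0,-0.4],[0,0,0]],[[-0.13,0,-0.416],[0,0,0]],[[-0.26,-0.005,-0.416],[0,0,0]],[[-0.382,-0.005,-0.416],[0,0,0]],[[-0.382,-0.005,-0.416],[0,0,0]],[[-0.382,-0.005,-0.416],[0,0,0]]])

```text
time: 7.42
tool_pos: [0.4344, 0.0919, 0.1191]
tcp_rot: [2.332, 2.104, 0.004]
wrist_force: [0.3, -0.1, -1.1]
width: 0.525
grip_force: 25.8
```

```bash
python3 -c "
from plan import *
s=bot.read_state();print(s['width'],s['grip_force'])
x,y=dw(-.078,-.036)
plan([(x,y,.017,DA)])"
```

```text
0.5253327410772971 25.792630165815353
now [0.4344 0.0919 0.1191] [ 0.995 -0.102  0.003] t 7.42
[np.float64(0.43521250661086847), np.float64(0.09331813900059813), 0.017] shift [0.006, 0.002, 0.408] turn [0.003, -0.001, -0.004] dist 102
```

Emit:
play_rows(rows=[[[0.006,0.002,0.13],[0,0,0]],[[0.006,0.002,0.26],[0,0,0]],[[0.006,0.002,0.36],[0,0,0]],[[0.006,0.002,0.405],[0,0,0]],[[0.006,0.002,0.405],[0,0,0]],[[0.006,0.002,0.405],[0,0,0]]])

```text
time: 7.92
tool_pos: [0.4345, 0.0952, 0.0162]
tcp_rot: [-2.328, -2.109, 0.001]
wrist_force: [-0.2, 0.3, -0.8]
width: 0.524
grip_force: 26.7
```

Emit:
play_rows(rows=[[[0,0,0],[0,0,0]],[[0,0,0],[0,0,0]],[[0,0,0],[0,0,0]],[[0,0,0],[0,0,0]]], claw=0.6)

```text
time: 8.25
tool_pos: [0.4351, 0.0945, 0.0172]
tcp_rot: [2.328, 2.108, 0.002]
wrist_force: [-0.4, -0.6, 0.4]
width: 0.801
grip_force: 0.0
```

Emit:
play_rows(rows=[[[0,0,-0.1],[0,0,0]],[[0,0,-0.25],[0,0,0]],[[0,0,-0.4],[0,0,0]],[[0,0,-0.55],[0,0,0]],[[0,0,-0.7],[0,0,0]],[[0,0,-0.7],[0,0,0]]])

```text
time: 8.75
tool_pos: [0.44, 0.0952, 0.2007]
tcp_rot: [2.323, 2.102, 0.021]
wrist_force: [2.6, 0.3, 1.0]
width: 0.8
grip_force: 0.0
```

```bash
python3 -c "
from plan import *
s=bot.read_state();print(s['width'],s['q'])
a=np.pi/2+.19
plan([(.480,.3914,.17,a)])"
```

```text
0.800365553632074 [ 1.57618087e-01 -1.61460767e-01  2.10747020e+00  5.63068437e-05
  1.17979676e+00  2.57210732e-01]
now [0.44   0.0952 0.2007] [ 0.995 -0.099  0.015] t 8.75
[0.48, 0.3914, 0.17] shift [1.194, 0.039, 0.128] turn [0.018, 0.014, -2.369] dist 300
```

Emit:
play_rows(rows=[[[0.2,0,0.1],[0,0,-1]],[[0.35,0,0.1],[0,0,-1]],[[0.5,0,0.1],[0,0,-1]],[[0.65,0,0.1],[0,0,-1]],[[0.8,0.02,0.1],[0,0,-1]],[[0.9,0.03,0.12],[0,0,-1]],[[0.95,0.03,0.12],[0,0,-1]]], claw=0.1)

```text
time: 9.33
tool_pos: [0.4657, 0.333, 0.161]
tcp_rot: [-1.335, -2.844, -0.002]
wrist_force: [-0.0, -0.0, -0.3]
width: 0.553
grip_force: 0.0
```

Emit:
play_rows(rows=[[[0,0,0],[0,0,-1]],[[0,0,0],[0,0,-1]],[[0,0,0],[0,0,-1]],[[0,0,0],[0,0,-1]],[[0,0,0],[0,0,-1]],[[0,0,0],[0,0,-1]],[[0,0,0],[0,0,-1]]])

```text
time: 9.92
tool_pos: [0.4653, 0.329, 0.1615]
tcp_rot: [-0.151, -3.138, 0.001]
wrist_force: [-0.4, -0.4, -0.1]
width: 0.548
grip_force: 0.0
```

```bash
python3 -c "
from plan import *
s=bot.read_state();print(s['width'])
a=np.pi/2+.19
plan([(.480,.3914,.13,a)])
c=cams.read_camera('top');np.savez('top1.npz',**c)
i=c['image'][:,:,::-1]
cv2.imwrite('pics/m2.png',cv2.resize(i[125:265,195:365],None,fx=4,fy=4,interpolation=2))"; sed 's/top0/top1/' fit.py | python3 -
```

```text
0.5478635623682782
now [0.4653 0.329  0.1615] [ 0.096  0.995 -0.   ] t 9.92
[0.48, 0.3914, 0.13] shift [-0.034, 0.254, 0.126] turn [-0.001, -0.0, -0.364] dist 71
rows [210.5 160.    2. ] [227.5 259.    2. ]
outer edge yaw 0.21162661504792787 rms 0.003041718553925068 y at x=.48 0.3979258198638889
x ends [0.62431243 0.33550364]
far yaw -0.10063551885330269 x at y=.1214 0.6769042690059476 x at y=.27 0.6919093961878581 rms 0.0008778075017351595
near yaw -0.23661680206759034 x at y=.1214 0.3623514210119312 x at y=.27 0.39818391117526264 rms 0.011615652543723634
```

View pics/m2.png

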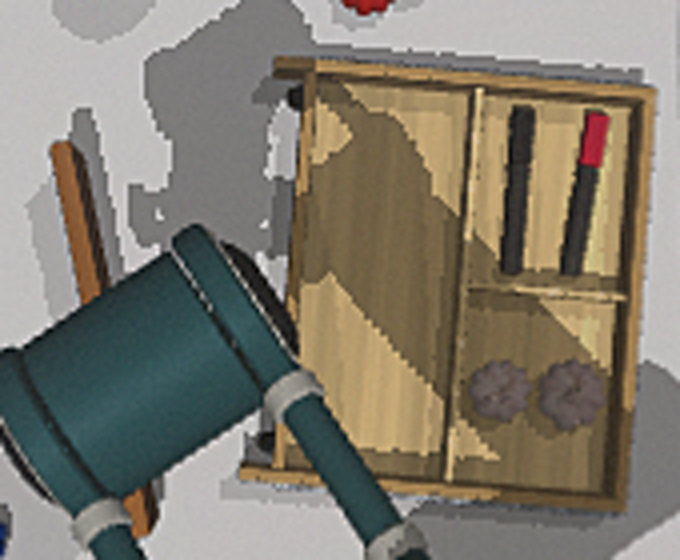

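Both items are placed: the black marker lies beside the red-capped one at (515,190), and the garlic stands beside its mate at (500,390). The panel hasn't moved. Next is the panel grasp.

Emit:
play_rows(rows=[[[-0.034,0.15,0.06],[0,0,-0.15]],[[-0.034,0.254,0.126],[0,0,-0.364]],[[-0.034,0.254,0.126],[0,0,-0.364]],[[-0.034,0.254,0.126],[0,0,-0.364]],[[-0.034,0.254,0.126],[0,0,-0.364]],[[-0.034,0.254,0.126],[0,0,-0.364]]], claw=0)

```text
time: 10.47
tool_pos: [0.4805, 0.3916, 0.1305]
tcp_rot: [-0.288, 3.128, -0.0]
wrist_force: [-0.1, -0.2, -0.2]
width: 0.498
grip_force: 0.0
```

```bash
python3 -c "
from plan import *
a=np.pi/2+.192
plan([(.480,.3914,.06,a)])"
```

```text
now [0.4805 0.3916 0.1305] [-0.183  0.983 -0.   ] t 10.47
[0.48, 0.3914, 0.06] shift [0.002, -0.0, 0.282] turn [-0.0, 0.001, -0.011] dist 71
```

Emit:
play_rows(rows=[[[0,0,0.1],[0,0,-0.01]],[[0,0,0.2],[0,0,-0.01]],[[0,0,0.282],[0,0,-0.01]],[[0,0,0.282],[0,0,-0.01]],[[0,0,0.282],[0,0,-0.01]],[[0,0,0.282],[0,0,-0.01]]])

```text
time: 10.97
tool_pos: [0.4813, 0.3924, 0.0612]
tcp_rot: [-0.303, 3.125, 0.002]
wrist_force: [0.2, 0.9, -0.1]
width: 0.501
grip_force: 0.0
```

Emit:
play_rows(rows=[[[0,0,0],[0,0,0]],[[0,0,0],[0,0,0]],[[0,0,0],[0,0,0]],[[0,0,0],[0,0,0]],[[0,0,0],[0,0,0]],[[0,0,0],[0,0,0]],[[0,0,0],[0,0,0]]], claw=-1, newtons=80)

```text
time: 11.55
tool_pos: [0.4817, 0.3932, 0.0618]
tcp_rot: [-0.304, 3.124, 0.003]
wrist_force: [0.3, -1.3, 7.4]
width: 0.17
grip_force: 80.8
```

```bash
python3 -c "
from plan import *
s=bot.read_state();print(s['width'],s['grip_force'],s['torque'],s['tcp_rot'])
sx,sy=dw(0,.175);print(sx,sy)
plan([(.480,.3914,.072,np.pi/2+.192),(sx,sy,.072,np.pi/2+DA)])"
```

```text
0.16950775644951158 80.81073760986328 [-0.18988047  0.02909039 -0.07691116] [-3.04231464e-01  3.12356692e+00  2.76371697e-03]
0.5337663693373567 0.2955361800891432
now [0.4817 0.3932 0.0618] [-0.193  0.981  0.001] t 11.55
[0.48, 0.3914, 0.072] shift [0.008, -0.006, -0.041] turn [0.002, 0.004, 0.003] dist 10
[np.float64(0.5337663693373567), np.float64(0.2955361800891432), 0.072] shift [-0.129, -0.423, -0.041] turn [0.002, 0.004, 0.374] dist 111
```

Emit:
play_rows(rows=[[[0,0,-0.03],[0,0,0]],[[0,0,-0.06],[0,0,0]],[[0,-0.05,-0.06],[0,0,0.06]],[[-0.04,-0.15,-0.06],[0,0,0.18]],[[-0.08,-0.25,-0.06],[0,0,0.3]],[[-0.11,-0.33,-0.06],[0,0,0.374]],[[-0.129,-0.39,-0.06],[0,0,0.374]],[[-0.129,-0.41,-0.06],[0,0,0.374]],[[-0.129,-0.41,-0.06],[0,0,0.374]],[[-0.129,-0.41,-0.06],[0,0,0.374]],[[-0.129,-0.41,-0.06],[0,0,0.374]]])

```text
time: 12.47
tool_pos: [0.531, 0.2986, 0.0744]
tcp_rot: [-0.155, -3.137, -0.0]
wrist_force: [0.1, 0.0, -4.0]
width: 0.174
grip_force: 79.4
```

```bash
python3 -c "
from plan import *
s=bot.read_state();print(s['width'],s['grip_force'],s['torque'],s['wrist_force'],s['tcp_rot'])
plan([(*dw(0,.175),.062,np.pi/2+DA)])
for n in('top','scene'):
    c=cams.read_camera(n);np.savez(n+'2.npz',**c);i=c['image'][:,:,::-1]
    cv2.imwrite('pics/%s2.png'%n,cv2.resize(i[125:265,225:375] if n=='top' else i[120:320,150:350],None,fx=4 if n=='top' else 3,fy=4 if n=='top' else 3,interpolation=2))
a=cv2.imread('pics/top2.png');b=cv2.imread('pics/scene2.png')
cv2.imwrite('pics/both2.png',cv2.resize(np.hstack([a,cv2.resize(b,(560,560))]),(800,386)))
"
```

```text
0.17427195791827535 79.3803334236145 [0.01777401 0.01447725 0.03790009] [ 0.11205879  0.03650296 -4.03029588] [-1.55227180e-01 -3.13710465e+00 -3.54956514e-04]
now [0.531  0.2986 0.0744] [0.099 0.995 0.   ] t 12.47
[np.float64(0.5337663693373567), np.float64(0.2955361800891432), 0.062] shift [-0.012, -0.011, 0.05] turn [0.0, -0.001, 0.001] dist 13
```

View pics/both2.png

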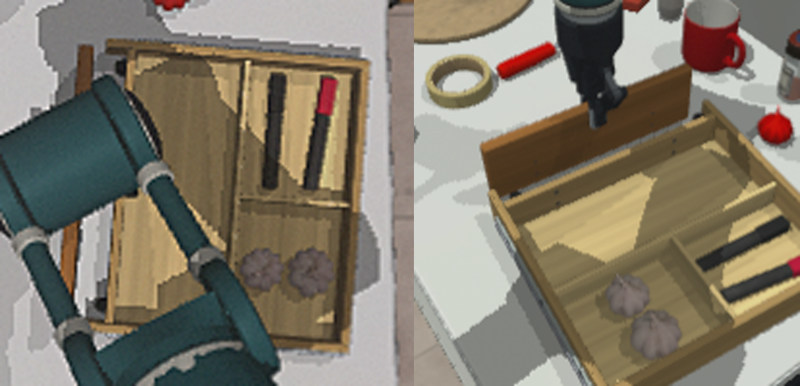

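The panel is held off the table with its knob outward. Its top edge runs from about (85,47) to (70,312) in the left half, just in front of the cheeks. I now measure its ends against the cheeks with line profiles.

```bash
cat > prof.py <<'E'
import sys
from plan import *
def prof(c,y,z,xs):
    P=[[*dw(x,y),z] for x in xs];p=project(c,P).astype(np.float32)
    L=cv2.cvtColor(c["image"],cv2.COLOR_RGB2HSV)
    return cv2.remap(L[...,1],p[:,0].copy(),p[:,1].copy(),cv2.INTER_LINEAR).ravel()
def edges(c,ys,z,rng,lo=50):
    xs=np.arange(*rng,.0005);out=[]
    for y in ys:
        v=prof(c,y,z,xs).astype(float);k=v>lo
        t=np.where(np.diff(k.astype(int)))[0];out.append((round(y,3),[round(xs[i]*1e3,1) for i in t]))
    return out
def yedges(c,xs,z,rng,lo=50):
    ys=np.arange(*rng,.0005);out=[]
    for x in xs:
        p=project(c,[[*dw(x,y),z] for y in ys]).astype(np.float32)
        v=cv2.remap(cv2.cvtColor(c["image"],cv2.COLOR_RGB2HSV)[...,1],p[:,0].copy(),p[:,1].copy(),1).ravel()
        out.append((x,[round(ys[i]*1e3,1) for i in np.where(np.diff((v>lo).astype(int)))[0]]))
    return out
E
python3 - <<'E'
from prof import *
t=dict(np.load("top2.npz"));s=dict(np.load("scene2.npz"));t0=dict(np.load("top0.npz"));s0=dict(np.load("scene0.npz"))
zt=.1046
print("panel far top",edges(t,[.172,.175,.178],zt,(.12,.17)));print("near",edges(t,[.172,.175,.178],zt,(-.17,-.12)))
print("scene far",edges(s,[.170,.173,.176],zt,(.12,.17)));print("scene near",edges(s,[.17,.173,.176],zt,(-.17,-.12)))
print("cheek far",edges(t0,[.145,.15,.153],.052,(.13,.18)));print("near",edges(t0,[.145,.15,.153],.052,(-.18,-.13)))
print("sc cheek far",edges(s0,[.145,.15,.153],.052,(.13,.18)));print("near",edges(s0,[.145,.15,.153],.052,(-.18,-.13)))
print("panel y top",yedges(t,[-.13,-.12,.11,.12,.13],zt,(.15,.2)))
print("cheek tip y",yedges(t0,[-.155,.155],.052,(.13,.18)),yedges(s0,[-.155,.155],.052,(.13,.18)))
E
```

```text
panel far top [(0.172, [np.float64(140.5)]), (0.175, [np.float64(141.0)]), (0.178, [np.float64(141.5)])]
near [(0.172, [np.float64(-170.0), np.float64(-161.5), np.float64(-142.0)]), (0.175, [np.float64(-144.5)]), (0.178, [np.float64(-145.5)])]
scene far [(0.17, []), (0.173, []), (0.176, [])]
scene near [(0.17, [np.float64(-156.0)]), (0.173, [np.float64(-155.0)]), (0.176, [np.float64(-154.0)])]
cheek far [(0.145, [np.float64(142.0), np.float64(160.5)]), (0.15, [np.float64(142.0), np.float64(160.0)]), (0.153, [np.float64(142.0), np.float64(160.0)])]
near [(0.145, [np.float64(-159.0), np.float64(-146.0)]), (0.15, [np.float64(-159.5), np.float64(-146.0)]), (0.153, [np.float64(-159.5), np.float64(-144.5)])]
sc cheek far [(0.145, [np.float64(139.0), np.float64(157.0)]), (0.15, [np.float64(143.5), np.float64(157.0)]), (0.153, [np.float64(145.5), np.float64(157.0)])]
near [(0.145, [np.float64(-164.5), np.float64(-152.0)]), (0.15, [np.float64(-163.0), np.float64(-152.0)]), (0.153, [np.float64(-162.0), np.float64(-152.0)])]
panel y top [(-0.13, [np.float64(164.0), np.float64(198.0)]), (-0.12, [np.float64(167.5)]), (0.11, [np.float64(151.0), np.float64(156.5), np.float64(168.0), np.float64(185.0)]), (0.12, [np.float64(168.0), np.float64(186.0)]), (0.13, [np.float64(168.5), np.float64(186.0)])]
cheek tip y [(-0.155, [np.float64(157.0)]), (0.155, [np.float64(156.5)])] [(-0.155, [np.float64(157.5)]), (0.155, [np.float64(156.5)])]
```

```bash
python3 - <<'E'
from prof import *
t=dict(np.load("top2.npz"));t1=dict(np.load("top0.npz"));s=dict(np.load("scene2.npz"))
for n,c,f,z in(("far",t,1,.1046),("near",t,-1,.1046)):
    for y in(.174,.178,.182):
        P=[[*dw(f*x,y),z] for x in np.arange(.132,.156,.0015)];p=project(c,P).astype(np.float32)
        v=cv2.remap(c["image"],p[:,0].copy(),p[:,1].copy(),1).reshape(-1,3);print(n,y,v[:,0].tolist(),v[:,2].tolist())
# scene: near-end vertical edge and far-end: raw pixels hue mask rows
h=cv2.cvtColor(s["image"],cv2.COLOR_RGB2HSV);m=(h[...,0]<17)&(h[...,1]>90)
for r in(200,205,210,215): print("scene row",r,np.where(m[r,170:230])[0][:3]+170, s["image"][r,180:196,0].tolist())
for r in(156,160,165,170): print("scene row",r, s["image"][r,284:304,0].tolist())
E
```

```text
far 0.174 [92, 91, 90, 89, 87, 89, 91, 108, 126, 127, 127, 125, 124, 126, 128, 125] [39, 38, 38, 36, 35, 53, 73, 101, 128, 126, 125, 123, 122, 125, 126, 122]
far 0.178 [88, 89, 90, 88, 87, 89, 95, 114, 128, 126, 124, 125, 125, 126, 126, 125] [44, 43, 43, 41, 40, 54, 73, 105, 129, 126, 124, 125, 125, 124, 124, 123]
far 0.182 [84, 84, 84, 82, 83, 88, 99, 117, 127, 127, 126, 125, 124, 125, 125, 126] [37, 37, 37, 33, 37, 54, 78, 110, 128, 126, 124, 123, 123, 123, 124, 125]
near 0.174 [46, 44, 43, 42, 40, 37, 40, 46, 69, 96, 115, 132, 131, 126, 110, 94] [69, 67, 67, 68, 64, 56, 56, 61, 75, 92, 108, 123, 123, 120, 104, 89]
near 0.178 [44, 45, 46, 45, 45, 46, 46, 43, 46, 54, 80, 119, 137, 152, 150, 147] [66, 68, 69, 69, 68, 69, 69, 68, 66, 64, 82, 116, 130, 142, 140, 137]
near 0.182 [48, 48, 48, 47, 46, 46, 46, 45, 43, 41, 40, 41, 56, 82, 98, 117] [73, 73, 71, 69, 67, 70, 72, 70, 68, 66, 62, 56, 63, 81, 94, 111]
scene row 200 [186 187 188] [184, 184, 184, 184, 185, 116, 95, 84, 82, 81, 82, 81, 81, 79, 78, 76]
scene row 205 [187 188 189] [184, 185, 185, 184, 184, 185, 130, 93, 83, 78, 78, 78, 77, 77, 76, 76]
scene row 210 [188 189 190] [185, 185, 209, 210, 211, 210, 210, 144, 91, 81, 75, 75, 76, 75, 73, 74]
scene row 215 [189 190 191] [210, 210, 210, 194, 194, 194, 185, 185, 137, 88, 78, 73, 72, 72, 73, 72]
scene row 156 [92, 93, 95, 95, 96, 97, 102, 100, 94, 88, 135, 105, 93, 80, 76, 77, 78, 78, 79, 77]
scene row 160 [84, 80, 78, 77, 76, 75, 75, 75, 75, 96, 199, 210, 210, 210, 210, 210, 205, 188, 184, 184]
scene row 165 [74, 74, 75, 76, 78, 77, 77, 79, 79, 109, 129, 131, 131, 132, 156, 204, 210, 210, 211, 210]
scene row 170 [80, 79, 79, 81, 82, 82, 81, 79, 87, 127, 131, 132, 130, 132, 131, 131, 131, 131, 131, 131]
```

Emit:
play_rows(rows=[[[-0.018,0,0.02],[0,0,0]],[[-0.018,0,0.036],[0,0,0]],[[-0.018,0,0.036],[0,0,0]],[[-0.018,0,0.036],[0,0,0]],[[-0.018,0,0.036],[0,0,0]]])

```text
time: 12.98
tool_pos: [0.536, 0.2974, 0.0652]
tcp_rot: [-0.156, -3.137, 0.0]
wrist_force: [-0.3, -0.8, -3.1]
width: 0.174
grip_force: 79.3
```

```bash
cat > now.py <<'E'
from plan import *
s=bot.read_state();p=s["tool_pos"]-[DX,DY,0];R=Ro.from_rotvec(s["tcp_rot"]).as_matrix()
A=np.array([[np.cos(DA),-np.sin(DA)],[np.sin(DA),np.cos(DA)]])
print("t",round(s["time"],2),"drawer xy mm",(p[:2]@A*1e3).round(1),"z",(p[2]*1e3).round(1),"F drawer",(s["wrist_force"][:2]@A).round(2),s["wrist_force"][2].round(2),
"T drawer",(s["torque"][:2]@A).round(3),s["torque"][2].round(3),"yaw err",(np.arctan2(-R[0,1],R[1,1])-DA).round(4),"tilt tooly.z",R[2,1].round(4),"toolx.z",R[2,0].round(4),"w",s["width"].round(3))
E
python3 now.py; python3 - <<'E'
from prof import *
t=cams.read_camera("top");z=.0966
print(edges(t,[.172,.175,.178],z,(.12,.17)),yedges(t,[.08,.1,.12,.13],z,(.158,.2)))
s=cams.read_camera("scene");print(edges(s,[.17,.173],z,(-.17,-.12)))
E
```

```text
[(0.172, [np.float64(145.0)]), (0.175, [np.float64(146.5)]), (0.178, [np.float64(146.5)])] [(0.08, []), (0.1, [np.float64(162.0), np.float64(167.5), np.float64(184.0)]), (0.12, [np.float64(167.5), np.float64(185.5)]), (0.13, [np.float64(168.0), np.float64(184.5)])]
[(0.17, [np.float64(-150.5)]), (0.173, [np.float64(-149.5)])]Traceback (most recent call last):
  File "now.py", line 5, in <module>
    "T drawer",(s["torque"][:2]@A).round(3),s["torque"][2].round(3),"yaw err",(np.arctan2(-R[0,1],R[1,1])-DA).round(4),"tilt tooly.z",R[2,1].round(4),"toolx.z",R[2,0].round(4),"w",s["width"].round(3))
                                                                                                                                                                                    ^^^^^^^^^^^^^^^^
AttributeError: 'float' object has no attribute 'round'
```

Emit:
play_rows(rows=[[[0,-0.02,0],[0,0,0]],[[0,-0.04,0],[0,0,0]],[[0,-0.06,0],[0,0,0]],[[0,-0.076,0],[0,0,0]],[[0,-0.076,0],[0,0,0]],[[0,-0.076,0],[0,0,0]],[[0,-0.076,0],[0,0,0]]])

```text
time: 13.67
tool_pos: [0.5345, 0.2785, 0.0657]
tcp_rot: [0.157, 3.137, 0.0]
wrist_force: [0.1, 0.5, -3.4]
width: 0.175
grip_force: 79.4
```

```bash
sed -i 's/s\["width"\].round(3)/round(s["width"],3)/' now.py; python3 now.py
```

```text
t 13.67 drawer xy mm [  2.4 158.1] z 65.7 F drawer [0.09 0.52] -3.45 T drawer [-0.011 -0.015] -0.012 yaw err -0.0004 tilt tooly.z 0.0003 toolx.z -0.0003 w 0.175
```

Emit:
play_rows(rows=[[[0,0,0.008],[0,0,0]],[[0,0,0.015],[0,0,0]],[[0,0,0.018],[0,0,0]],[[0,0,0.018],[0,0,0]],[[0,0,0.018],[0,0,0]]])

```text
time: 14.08
tool_pos: [0.5346, 0.2788, 0.0618]
tcp_rot: [0.156, 3.137, 0.001]
wrist_force: [-2.8, -1.1, 3.8]
width: 0.172
grip_force: 80.5
```

```bash
python3 now.py
```

```text
t 14.08 drawer xy mm [  2.5 158.5] z 61.8 F drawer [-2.65 -1.38] 3.8 T drawer [-0.166  0.22 ] -0.032 yaw err 0.0001 tilt tooly.z 0.0005 toolx.z -0.0006 w 0.172
```

Emit:
play_rows(rows=[[[0,0,-0.006],[0,0,0]],[[0,-0.01,-0.006],[0,0,0]],[[0,-0.02,-0.006],[0,0,0]],[[0,-0.025,-0.006],[0,0,0]],[[0,-0.025,-0.006],[0,0,0]],[[0,-0.025,-0.006],[0,0,0]]])

```text
time: 14.58
tool_pos: [0.5336, 0.2726, 0.0621]
tcp_rot: [-0.157, -3.138, -0.001]
wrist_force: [0.1, 4.6, -6.2]
width: 0.176
grip_force: 79.0
```

```bash
python3 now.py
```

```text
t 14.58 drawer xy mm [  2.1 152.2] z 62.1 F drawer [-0.33  4.58] -6.21 T drawer [ 0.731 -0.158] 0.005 yaw err -0.0005 tilt tooly.z 0.0008 toolx.z 0.0002 w 0.176
```

Emit:
play_rows(rows=[[[0,0,0.003],[0,0,0]],[[0,0,0.006],[0,0,0]],[[0,-0.002,0.006],[0,0,0]],[[0,-0.005,0.006],[0,0,0]],[[0,-0.006,0.006],[0,0,0]],[[0,-0.006,0.006],[0,0,0]],[[0,-0.006,0.006],[0,0,0]]])

```text
time: 15.17
tool_pos: [0.5337, 0.2722, 0.0619]
tcp_rot: [0.157, 3.137, 0.004]
wrist_force: [-3.0, 6.3, 0.1]
width: 0.171
grip_force: 79.9
```

```bash
python3 now.py
```

```text
t 15.17 drawer xy mm [  2.2 151.8] z 61.9 F drawer [-3.59  5.95] 0.11 T drawer [1.12  0.356] 0.01 yaw err -0.0004 tilt tooly.z 0.0023 toolx.z -0.0004 w 0.171
```

Emit:
play_rows(rows=[[[0,-0.004,0],[0,0,0]],[[0,-0.008,0],[0,0,0]],[[0,-0.012,0],[0,0,0]],[[0,-0.012,0],[0,0,0]],[[0,-0.012,0],[0,0,0]],[[0,-0.012,0],[0,0,0]]])

```text
time: 15.67
tool_pos: [0.5336, 0.2704, 0.0619]
tcp_rot: [0.157, 3.137, 0.007]
wrist_force: [-2.8, 9.7, -0.6]
width: 0.172
grip_force: 79.8
```

```bash
python3 now.py;sleep 0; python3 now.py; python3 - <<'E'
from prof import *
for n in("top","scene"):
    c=cams.read_camera(n);np.savez(n+"3.npz",**c)
t=dict(np.load("top3.npz"));s=dict(np.load("scene3.npz"))
print("top edge y",yedges(t,[.08,.09,.1,.11,.12,.13],.092,(.128,.18)))
E
python3 now.py
```

```text
t 15.67 drawer xy mm [  2.3 150. ] z 61.9 F drawer [-3.73  9.33] -0.56 T drawer [1.827 0.33 ] 0.025 yaw err -0.0008 tilt tooly.z 0.0044 toolx.z -0.0009 w 0.172
t 15.67 drawer xy mm [  2.3 150. ] z 61.9 F drawer [-3.73  9.33] -0.56 T drawer [1.827 0.33 ] 0.025 yaw err -0.0008 tilt tooly.z 0.0044 toolx.z -0.0009 w 0.172
top edge y [(0.08, [np.float64(159.0)]), (0.09, [np.float64(157.5)]), (0.1, [np.float64(135.0), np.float64(141.0), np.float64(158.0)]), (0.11, [np.float64(135.0), np.float64(140.5), np.float64(158.0)]), (0.12, [np.float64(133.0), np.float64(140.5), np.float64(157.0)]), (0.13, [np.float64(134.5), np.float64(141.5), np.float64(157.5)])]
t 15.77 drawer xy mm [  2.3 150. ] z 61.9 F drawer [-3.35  9.32] -0.69 T drawer [1.798 0.428] 0.016 yaw err -0.0008 tilt tooly.z 0.0044 toolx.z -0.0009 w 0.17
```

Emit:
play_rows(rows=[[[0.004,-0.003,0],[0.004,0,0]],[[0.008,-0.006,0],[0.008,0,0]],[[0.008,-0.009,0],[0.008,0,0]],[[0.008,-0.009,0],[0.008,0,0]],[[0.008,-0.009,0],[0.008,0,0]],[[0.008,-0.009,0],[0.008,0,0]]])

```text
time: 16.27
tool_pos: [0.5334, 0.2693, 0.0619]
tcp_rot: [0.157, 3.133, 0.001]
wrist_force: [4.0, 13.5, -5.9]
width: 0.174
grip_force: 79.1
```

```bash
python3 now.py
```

```text
t 16.27 drawer xy mm [  2.2 148.9] z 61.9 F drawer [ 2.66 13.85] -5.87 T drawer [ 2.483 -0.229] 0.056 yaw err -0.001 tilt tooly.z 0.0007 toolx.z -0.0049 w 0.174
```

Emit:
play_rows(rows=[[[-0.003,0.003,0.002],[0,0.003,0]],[[-0.003,0.006,0.004],[0,0.003,0]],[[-0.003,0.006,0.004],[0,0.003,0]],[[-0.003,0.006,0.004],[0,0.003,0]],[[-0.003,0.006,0.004],[0,0.003,0]]])

```text
time: 16.68
tool_pos: [0.5335, 0.2702, 0.0619]
tcp_rot: [0.157, 3.137, -0.001]
wrist_force: [-1.9, 9.5, 1.0]
width: 0.172
grip_force: 80.2
```

```bash
python3 now.py
```

```text
t 16.68 drawer xy mm [  2.2 149.8] z 61.9 F drawer [-2.81  9.25] 0.99 T drawer [1.839 0.155] -0.036 yaw err -0.0007 tilt tooly.z -0.0007 toolx.z -0.0009 w 0.172
```

Emit:
play_rows(rows=[[[0.001,-0.002,0],[0,0,0]],[[0.001,-0.004,0],[0,0,0]],[[0.001,-0.004,0],[0,0,0]],[[0.001,-0.004,0],[0,0,0]],[[0.001,-0.004,0],[0,0,0]]])

```text
time: 17.1
tool_pos: [0.5335, 0.2698, 0.0619]
tcp_rot: [0.158, 3.136, 0.001]
wrist_force: [-1.0, 12.2, -0.2]
width: 0.172
grip_force: 80.0
```

```bash
python3 now.py
```

```text
t 17.1 drawer xy mm [  2.2 149.3] z 61.9 F drawer [-2.19 12.03] -0.24 T drawer [2.196 0.084] -0.036 yaw err -0.001 tilt tooly.z 0.0004 toolx.z -0.0016 w 0.172
```

Emit:
play_rows(rows=[[[0,0,0],[0,0,0]],[[0,0,0],[0,0,0]],[[0,0,0],[0,0,0]],[[0,0,0],[0,0,0]],[[0,0,0],[0,0,0]],[[0,0,0],[0,0,0]]])

```text
time: 17.6
tool_pos: [0.5335, 0.2697, 0.0619]
tcp_rot: [0.158, 3.136, 0.0]
wrist_force: [0.0, 11.7, -0.6]
width: 0.177
grip_force: 80.0
```

```bash
python3 now.py; python3 - <<'E'
from prof import *
t=cams.read_camera("top");s=cams.read_camera("scene")
print("top edge y",yedges(t,[.09,.1,.11,.12,.13],.092,(.13,.18)),"cheek tips",yedges(t,[.155,.153],.052,(.13,.18)))
print("far end",edges(t,[.145,.149,.153],.092,(.12,.17)),"scene near",edges(s,[.141,.144],.092,(-.17,-.12)))
a=cv2.resize(t["image"][125:225,235:335,::-1],(400,400),interpolation=2);b=cv2.resize(s["image"][140:240,170:310,::-1],(400,400*100//140),interpolation=2)
b=cv2.copyMakeBorder(b,0,400-b.shape[0],0,0,0);cv2.imwrite("pics/f.png",np.hstack([a,b]))
E
```

```text
t 17.6 drawer xy mm [  2.3 149.3] z 61.9 F drawer [-1.11 11.62] -0.62 T drawer [2.16  0.158] -0.049 yaw err -0.001 tilt tooly.z 0.0004 toolx.z -0.0016 w 0.177
top edge y [(0.09, [np.float64(157.5)]), (0.1, [np.float64(135.0), np.float64(140.0), np.float64(157.5)]), (0.11, [np.float64(135.0), np.float64(140.5), np.float64(156.5)]), (0.12, [np.float64(133.5), np.float64(140.5), np.float64(156.5)]), (0.13, [np.float64(135.0), np.float64(140.0), np.float64(158.0)])] cheek tips [(0.155, [np.float64(156.5)]), (0.153, [np.float64(156.5)])]
far end [(0.145, [np.float64(152.5)]), (0.149, [np.float64(153.0)]), (0.153, [np.float64(152.5)])] scene near [(0.141, [np.float64(-151.0)]), (0.144, [np.float64(-150.0)])]
```

View pics/f.png

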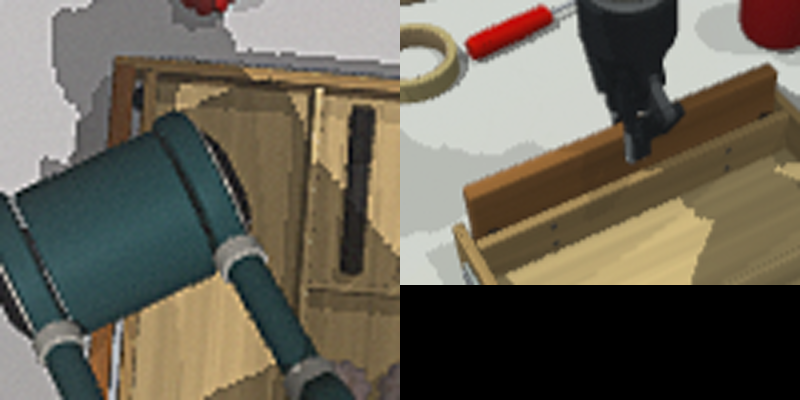

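The panel stands seated between the cheeks. Its top edge (110–130, 60–370 in the left half) spans drawer y 140–157 mm, flush with the tips. Now I hold the push.

Emit:
play_rows(rows=[[[0,0,0],[0,0,0]],[[0,0,0],[0,0,0]],[[0,0,0],[0,0,0]],[[0,0,0],[0,0,0]],[[0,0,0],[0,0,0]],[[0,0,0],[0,0,0]],[[0,0,0],[0,0,0]],[[0,0,0],[0,0,0]],[[0,0,0],[0,0,0]],[[0,0,0],[0,0,0]],[[0,0,0],[0,0,0]],[[0,0,0],[0,0,0]],[[0,0,0],[0,0,0]],[[0,0,0],[0,0,0]],[[0,0,0],[0,0,0]],[[0,0,0],[0,0,0]],[[0,0,0],[0,0,0]],[[0,0,0],[0,0,0]],[[0,0,0],[0,0,0]],[[0,0,0],[0,0,0]]])

```text
time: 19.37
tool_pos: [0.5335, 0.2698, 0.0619]
tcp_rot: [0.157, 3.136, 0.0]
wrist_force: [-0.2, 10.8, -1.4]
width: 0.171
grip_force: 80.0
```

Emit:
play_rows(rows=[[[0,0,0],[0,0,0]],[[0,0,0],[0,0,0]],[[0,0,0],[0,0,0]],[[0,0,0],[0,0,0]],[[0,0,0],[0,0,0]],[[0,0,0],[0,0,0]],[[0,0,0],[0,0,0]],[[0,0,0],[0,0,0]],[[0,0,0],[0,0,0]],[[0,0,0],[0,0,0]],[[0,0,0],[0,0,0]],[[0,0,0],[0,0,0]],[[0,0,0],[0,0,0]],[[0,0,0],[0,0,0]],[[0,0,0],[0,0,0]],[[0,0,0],[0,0,0]],[[0,0,0],[0,0,0]],[[0,0,0],[0,0,0]],[[0,0,0],[0,0,0]],[[0,0,0],[0,0,0]]])

```text
time: 21.03
tool_pos: [0.5335, 0.2698, 0.0619]
tcp_rot: [0.158, 3.136, 0.0]
wrist_force: [0.2, 11.3, -0.1]
width: 0.169
grip_force: 80.0
```

Emit:
play_rows(rows=[[[0,0,0],[0,0,0]],[[0,0,0],[0,0,0]],[[0,0,0],[0,0,0]],[[0,0,0],[0,0,0]],[[0,0,0],[0,0,0]],[[0,0,0],[0,0,0]]])

```text
time: 21.53
tool_pos: [0.5335, 0.2698, 0.0619]
tcp_rot: [0.158, 3.136, 0.001]
wrist_force: [-1.1, 10.8, 0.5]
width: 0.169
grip_force: 80.0
```

```bash
python3 now.py; python3 -c "
from workcell import bot
print(bot.finish_job())"
```

```text
t 21.53 drawer xy mm [  2.3 149.3] z 61.9 F drawer [-2.16 10.64] 0.48 T drawer [2.17  0.098] -0.074 yaw err -0.001 tilt tooly.z 0.0004 toolx.z -0.0017 w 0.169
the job is handed in; nothing more can be done
None
```

The job is handed in: the marker is in the far bay, the garlic is in the near bay, and the drawer front stands in its seat, flush with the cheek ends to within about 1 mm by camera, held at about 11–12 N for over 4 s (10.6 N at the last reading) and still gripped.

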